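# Seat the square jar in the bracing block and unscrew its tight lid

## Task

Stand the closed square jar fully home in the square well of the metal bracing block so that it cannot turn, and only then unscrew its tight lid (anticlockwise seen from above), stopping the turn when the thread lets go. Lift the lid straight up and finish while still holding it level in the gripper, over the jar's open mouth with a gap of about 2 cm; the jar stays home in the well, and the other things on the bench are left alone.

Things in the scene. Friction and masses are not known exactly. Their poses are not given: they have to be found in the camera images.
- jar: loose white plastic jar, 0.18-0.35 kg: square body 58 x 58 mm, 60 mm tall, then a round neck 36 mm wide up to 85 mm. Origin: centre of the underside, z up, x and y square to the sides. Three thread ridges (47 mm across) on the neck; a springy rubber seal on the rim pushes the lid up with about 20 N, so the thread is tight. The jar can be carried by its closed lid.
- jar_mouth (a point): point on the jar's axis 89 mm above its underside: top of the rubber seal while the lid is screwed down (the seal springs up 4 mm more, and is 38 mm across, once the lid is off)
- lid: grey ribbed round screw lid, 57 mm wide, 28 mm tall, 0.04 kg. Origin: centre of its lower edge, z up; when closed, 70 mm above the jar's underside, its x along the jar's x. Unscrews anticlockwise from above with 0.3-0.7 N m, rising 1.5 mm; the thread lets go at about 65 degrees and the seal pushes the lid up; it lifts off straight at 65-95 degrees, beyond that the lugs meet the next thread.
- lid_mark (a point): point on the top edge of the lid, 27 mm from its axis towards its x axis and 28 mm above its lower edge; a low moulded bar on the lid's top points to it
- holder: aluminium bracing block fixed to the bench, 100 x 100 x 34 mm, with 8 mm high bolted feet (144 mm along its y in all). Square well in its top, 62 x 62 mm (2 mm of play round the jar), sides along the block's x and y, 26 mm deep, 4 mm chamfer at the mouth. Origin: centre of its underside, z up.
- well (a point): centre of the well's floor, 8 mm above the bench
- label_roll: roll of paper labels, 56 mm wide and 50 mm tall, standing; origin: centre of its underside. To be left alone.
- dropper: small white plastic dropper bottle, 28 mm wide and 65 mm tall, standing; origin: centre of its underside. To be left alone.
- tip_box: black box of pipette tips, 75 x 110 x 65 mm; origin: centre of its underside. To be left alone.

How it is judged:
By the outcome, as a careful person would: the job done as asked, in the order asked, and still so for the second after the job is handed in, while the arm keeps its last pose, push and grip.
It also fails if it takes over 40 s, if anything falls off the work surface, if the arm or the gripper's body presses on something with over 40 N, if the wrist force passes 120 N, or if a joint passes its speed limit or range.

## Robot

A 7-joint arm with a two-finger parallel gripper is mounted at the origin on the work surface. World frame = base frame: x ahead of the robot, y to its left, z up, the work surface at z = 0. Lengths are in mm, angles in rad, forces in N, time in s.
With the tool pointing down it reaches from about 425 to 875 mm from the base axis. Payload 9.9 kg.
Tool frame: the origin (TCP) lies at the very end of the fingers, on their centre line; the grasp point (between the pads) lies 19 mm behind it; z points along the fingers, y is the line along which they close (so a half turn about z gives the same grasp; the last joint's range is limited). The gripper opens to 85 mm and grips with 20 to 120 N. Pads are 22 mm wide; open, the fingers measure 114 mm over their backs; the gripper's body (76 mm by 85 mm) begins 54 mm behind the grasp point. The pads swing forward as they close: fully open they stand 13 mm farther back than shut.
Start: joints at [1.1, 0.576, 0.025, 1.437, -0.015, 1.129, -0.057], TCP at [254.633, -625.133, 231.289] pointing down, gripper open.
Joint ranges: [-2.76, 2.76], [-0.34, 2.15], [-1.52, 1.57], [0.19, 2.46], [-1.09, 4.23], [0.17, 1.99], [-2.82, 2.82]. Speed limits (rad/s): [2.22, 2.22, 3.01, 3.01, 3.14, 3.14, 3.14].

## Interface

Orientations are given as a unit quaternion [x, y, z, w].
In Python, from plant import get_state, get_image, calibration, finish_job, spot_in, outline_of, tip_of gives the robot as it stands.
- The arm moves only by the tool jog_arm, never from a script. Its argument "steps" is one flat list of numbers, 4 for each row, row after row: the shift along the tool's x, y, z in units of 40 mm (1.0 is 40 mm), then the turn about the tool's z in degrees. In form: [dx, dy, dz, spin, dx, dy, dz, spin, ...]. A call has 1 to 12 rows; each row shifts and turns the commanded pose from where the row before left it, along the tool's axes as they then stand; what a row does not reach is not made up. A row lasts 1/12 s, in which the tool goes at most 41.7 mm and 7.16 degrees, less where a joint would pass 70% of its speed; a pose out of reach is approached as far as the arm can. A call is refused whole if a number of a shift passes 1 or a number of a turn 7.16, either way. A call with a gripper value outside its range is refused whole. "claw" is the opening, from 0 (shut) to 1 (fully open), set as the call begins (left out, the last holds). The fingers move at their own pace and stop on an object; the grip force is fixed at half the most. Time passes only in rows, so rows that do not move let the fingers close. It gives the time, the measured TCP pose, the force, the opening and the grip force at its end, in the units of the state.
- get_state(): the state, without advancing time (a new reading comes with each control period).
- get_image(name): name is "scene" or "side" or "wrist"; returns (picture, depth): 480x640x3 uint8, blue, green, red; 480x640 float32, mm along the optical axis (not along the pixel's ray), 0 where there is no reading.
- calibration(name): a dict with "mtx" (3x3 intrinsics, pixels), "pose" (4x4, takes a point from camera to world coordinates); the wrist camera has in their place "T_tool_cam" (4x4, takes a point from camera to tool coordinates, whose origin is the TCP and whose axes are the flange's). Camera axes: x right, y down, z forward; pixel columns grow to the right and rows downward; lengths in mm; the calibration is good to about 2 mm. The wrist camera is an equidistant fisheye: a pixel r from the principal point sees the ray r / f radians off the axis. A picture is of the moment at which its call begins: read the wrist's pose just before it. calibration takes no time and is no camera call.
- finish_job(): hands the job in; it is judged then, once.
Trained networks look in the newest picture that a camera, given by its name, has taken for a name from the list of things; names that differ only in an ending like _2 or _b are one class to them, and where a whole thing is asked for, a point or a joint stands for the part that bears it (a point fixed in the world has none). Each returns a list of dicts, best first, with "p" (0 to 1); they miss things now and then, are a little off and sometimes report something else, mostly with a low value. They report only what shows in the picture. A call takes as long as a camera call.
- spot_in(camera, label): "location" ([row, column] in pixels, amid what is visible of it).
- outline_of(camera, label): "pixels" (480x640 bool, what is visible of it) and "location" ([row, column] in pixels, amid what is visible of it).
- tip_of(camera, label): "location" ([row, column] in pixels: a listed point, or the origin of a listed thing).
The state is a dict: "t": time; "qpos": joint angles; "joint_vel": joint speeds; "tau": joint torques, N m; "eef_pos": TCP position; "tcp_rot": TCP orientation; "contact_force": force on the tool from outside, world axes, zero at the start; "torque": the same for the moment, N m; "grip_width": finger opening in mm; "grip_force": force on a finger pad.
Only numpy, scipy, OpenCV 4.12 (cv2) and the standard library are available. Lean on these libraries where they do the work, as an engineer would, in place of code of your own. Each camera call takes 0.05 s, during which the arm holds its last target. There are 200 camera calls.

## Working session

There is one attempt and no reset: what is moved stays moved. The work goes in short steps, Python scripts to look and compute and a tool call to move; the robot and the scene stay as the last step left them, time stands still between calls to the robot, and variables do not carry over. Pictures are saved under pics/ and viewed, at most 10 in all, crops included, and the job is handed in when it is done.

Besides the shell and the picture viewer there is one more tool, called as name(argument=value, ...), one argument or row to a line, values as JSON. jog_arm: Moves the arm, as the interface text tells. Its arguments: {"type":"object","properties":{"steps":{"type":"array"},"claw":{"type":"number"}},"required":["steps"]}

```bash
mkdir -p pics; ls; python3 - <<'E'
from plant import *
import cv2,numpy as np
s=get_state();print({k:np.round(v,3).tolist() for k,v in s.items()})
for n in ["scene","side"]:
    im,d=get_image(n);cv2.imwrite(f"pics/{n}1.png",im);np.save(f"pics/{n}d.npy",d)
    print(n,np.round(calibration(n)["mtx"],1).tolist(),np.round(calibration(n)["pose"],3).tolist())
    for l in ["jar","lid","holder"]:
        r=spot_in(n,l);print(l,[(round(q["p"],2),np.round(q["location"]).tolist()) for q in r[:2]])
    for l in ["lid_mark","well"]:
        r=tip_of(n,l);print(l,[(round(q["p"],2),np.round(q["location"],1).tolist()) for q in r[:2]])
print(calibration("wrist"),get_state()["t"])
E
```

```text
pics
{'t': 0.0, 'qpos': [1.1, 0.577, 0.025, 1.438, -0.015, 1.129, -0.057], 'joint_vel': [-0.001, -0.0, 0.0, -0.0, -0.001, 0.002, 0.0], 'tau': [-0.001, -76.577, 2.25, -28.597, 0.015, 0.013, -0.0], 'eef_pos': [254.47, -624.683, 230.427], 'tcp_rot': [0.981, 0.192, -0.0, -0.001], 'contact_force': [-0.313, 0.416, 0.073], 'torque': [-0.039, -0.061, -0.015], 'grip_force': 0.0, 'grip_width': 85.422}
scene [[481.7, 0.0, 322.3], [0.0, 481.7, 232.9], [0.0, 0.0, 1.0]] [[0.013, 0.764, -0.645, 1048.89], [1.0, -0.014, 0.004, -3.397], [-0.006, -0.645, -0.764, 643.523], [0.0, 0.0, 0.0, 1.0]]
jar [(0.73, [250.0, 461.0])]
lid [(0.77, [222.0, 475.0])]
holder [(0.91, [237.0, 235.0])]
lid_mark [(0.64, [230.1, 482.2])]
well [(0.92, [236.1, 227.5]), (0.53, [226.1, 473.1])]
side [[518.1, 0.0, 323.0], [0.0, 518.1, 252.1], [0.0, 0.0, 1.0]] [[-0.916, -0.233, 0.325, 284.725], [-0.4, 0.576, -0.713, 618.587], [-0.021, -0.784, -0.621, 628.008], [0.0, 0.0, 0.0, 1.0]]
jar [(0.93, [389.0, 264.0])]
lid [(0.72, [356.0, 261.0])]
holder [(0.75, [242.0, 373.0])]
lid_mark [(0.65, [343.3, 241.0])]
well [(0.61, [245.1, 374.6])]
{'mtx': array([[371.64829954,   0.        , 320.41237801],
       [  0.        , 371.64829954, 238.40865784],
       [  0.        ,   0.        ,   1.        ]]), 'T_tool_cam': array([[ 2.74089248e-04, -9.53601563e-01, -3.01071392e-01,
         7.70883354e+01],
       [ 9.99999907e-01,  1.60741303e-04,  4.01253881e-04,
        -7.09303172e-01],
       [-3.34241721e-04, -3.01071474e-01,  9.53601518e-01,
        -1.43067699e+02],
       [ 0.00000000e+00,  0.00000000e+00,  0.00000000e+00,
         1.00000000e+00]])} 0.6
```

```bash
python3 - <<'E'
import cv2
cv2.imwrite("pics/both.png",cv2.vconcat([cv2.imread("pics/scene1.png")[130:400,100:640],cv2.imread("pics/side1.png")[150:470,100:640]]))
E
cat > h.py <<'E'
from plant import *
import numpy as np, cv2
from scipy.spatial.transform import Rotation as R
def cam(n):
    c=calibration(n); return c["mtx"],c["pose"]
def topts(n,d):
    "world point for every pixel of a depth picture"
    K,P=cam(n); v,u=np.mgrid[:480,:640]
    c=np.stack([(u-K[0,2])/K[0,0]*d,(v-K[1,2])/K[1,1]*d,d],-1)
    return c@P[:3,:3].T+P[:3,3]
def atz(n,rc,z):
    "pixel (row,col) onto height z"
    K,P=cam(n); r=P[:3,:3]@[(rc[1]-K[0,2])/K[0,0],(rc[0]-K[1,2])/K[1,1],1]
    return P[:3,3]+r*(z-P[2,3])/r[2]
def wpts(d,s):
    "same for the wrist fisheye; s = state read just before"
    c=calibration("wrist");K=c["mtx"];T=c["T_tool_cam"]; v,u=np.mgrid[:480,:640]
    x=(u-K[0,2])/K[0,0];y=(v-K[1,2])/K[1,1];t=np.hypot(x,y)+1e-9;f=np.tan(t)/t
    p=np.stack([x*f*d,y*f*d,d],-1)@T[:3,:3].T+T[:3,3]
    return p@R.from_quat(s["tcp_rot"]).as_matrix().T+s["eef_pos"]
def rect(P,z0,z1,box):
    "rectangle about the points within a height band and an xy box"
    m=(P[...,2]>z0)&(P[...,2]<z1)&(P[...,0]>box[0])&(P[...,0]<box[1])&(P[...,1]>box[2])&(P[...,1]<box[3])
    q=P[m][:,:2].astype(np.float32); return cv2.minAreaRect(q),len(q),np.median(P[m],0)
E
python3 - <<'E'
from h import *
for n,rc,mk,h in [("scene",(222,475),(230.1,482.2),(236.1,227.5)),("side",(356,261),(343.3,241),(245.1,374.6))]:
    d=np.load(f"pics/{n}d.npy");P=topts(n,d)
    print(n,"lid px",P[rc].round(),"lid@98",atz(n,rc,98).round(),"mark",atz(n,mk,98).round(1),"well",atz(n,h,8).round(1))
    L=atz(n,rc,90);W=atz(n,h,8)
    b=lambda c,r:(c[0]-r,c[0]+r,c[1]-r,c[1]+r)
    print("lidtop",rect(P,92,104,b(L,60)));print("block top",rect(P,29,39,b(W,75)))
E
```

```text
scene lid px [572. 229.  99.] lid@98 [572. 230.  98.] mark [587.7 237.   98. ] well [ 517.1 -163.     8. ]
lidtop (((559.1965942382812, 235.15907287597656), (56.35910415649414, 56.74736022949219), 8.166165351867676), 916, array([561.53507558, 234.05460483,  98.5998374 ]))
block top (((521.6156616210938, -159.53353881835938), (101.1659927368164, 104.8116683959961), 79.20176696777344), 1881, array([ 526.41661808, -161.12860638,   34.24170145]))
side lid px [550. 242.  98.] lid@98 [550. 243.  98.] mark [586.  233.6  98. ] well [ 525.  -151.9    8. ]
lidtop (((557.6672973632812, 236.95558166503906), (56.355525970458984, 57.08378982543945), 87.28787994384766), 1207, array([556.20299643, 239.10441579,  98.17900321]))
block top (((522.5261840820312, -158.78823852539062), (104.28780364990234, 101.18177032470703), 78.76774597167969), 1079, array([ 521.18764314, -155.10276418,   32.55828019]))
```

View pics/both.png

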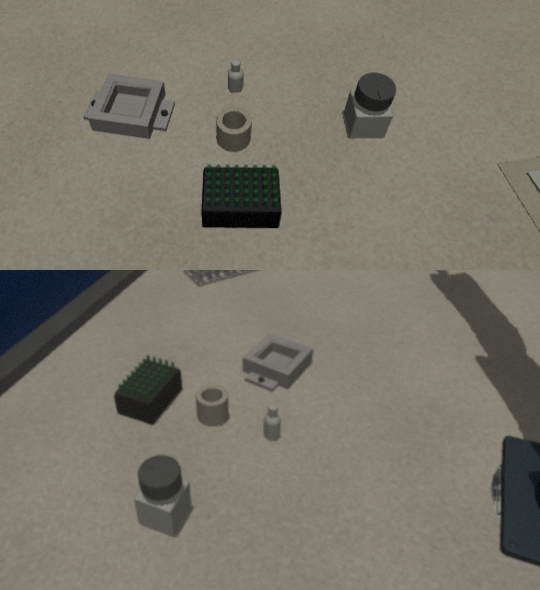

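The pictures show the jar at image top-right in the scene view (lid about row 222, col 475), with the lid's bar pointing roughly along +x. The block is at about row 237, col 235, yawed about -11°. The dropper, roll and tip box lie between them. I'll move over the block for a wrist look.

jog_arm(
  steps=[0.75,-0.59,0,0,0.75,-0.59,0,0,0.75,-0.59,0,0,0.75,-0.59,0,0,0.75,-0.59,0,0,0.75,-0.59,0,0,0.75,-0.59,0,0,0.75,-0.59,0,0,0.75,-0.59,0,0,0.75,-0.59,0,0,0.75,-0.59,0,0,0.75,-0.59,0,0],
)

```text
t: 1.6
eef_pos: [481.9, -225.4, 231.6]
tcp_rot: [0.981, 0.192, 0.0, 0.0]
contact_force: [0.9, -0.0, -0.6]
grip_width: 85.5
grip_force: 0.0
```

jog_arm(
  steps=[0.75,-0.59,0,0,0.75,-0.59,0,0,0,0,0,0,0,0,0,0,0,0,0,0],
)

```text
t: 2.02
eef_pos: [518.8, -161.0, 231.3]
tcp_rot: [0.981, 0.192, -0.0, 0.0]
contact_force: [-0.0, -1.1, -0.4]
grip_width: 85.9
grip_force: 0.0
```

```bash
python3 - <<'E'
from h import *
s=get_state();im,d=get_image("wrist");P=wpts(d,s);cv2.imwrite("pics/w1.png",im)
print(s["qpos"],s["eef_pos"],s["tcp_rot"])
b=(440,600,-240,-80)
print("top",rect(P,29,39,b))
print("floor",rect(P,4,12,(492,552,-189,-129)))
r=tip_of("wrist","well");print([(q["p"],P[tuple(np.int32(q["location"]))].round(1)) for q in r[:1]])
# inner hole outline: project not-top pixels inside ring onto z=34 through ring
m=((P[...,2]>31)&(P[...,2]<38)&(abs(P[...,0]-522)<75)&(abs(P[...,1]+159)<75)).astype(np.uint8)
cs,h=cv2.findContours(m,cv2.RETR_CCOMP,cv2.CHAIN_APPROX_NONE)
for c,hh in zip(cs,h[0]):
    if cv2.contourArea(c)>1500:
        q=np.float32([P[y,x,:2] for x,y in c[:,0] if 31<P[y,x,2]<38]); 
        print("hole" if hh[3]>=0 else "outer",cv2.minAreaRect(q),len(q))
E
```

```text
[ 0.26393109  0.37955329 -0.07035712  1.78609007  0.03207876  0.97715616
 -1.00299153] [ 518.80041984 -161.01689741  231.30289561] [ 9.81318916e-01  1.92387912e-01 -1.56978063e-04  2.27162076e-04]
top (((522.695068359375, -160.55099487304688), (101.04537200927734, 100.96550750732422), 79.01437377929688), 6858, array([ 525.15961396, -159.1605355 ,   34.21910716]))
floor (((521.9970703125, -159.08245849609375), (59.8690071105957, 59.99934768676758), 89.67616271972656), 3241, array([ 521.70107717, -159.21902344,    8.39733216]))
[(0.64, array([ 521. , -159.1,    7.8]))]
outer ((522.695068359375, -160.55099487304688), (101.04537200927734, 100.96550750732422), 79.01437377929688) 362
hole ((522.76025390625, -160.5741729736328), (67.24835968017578, 67.20470428466797), 78.59484100341797) 298
```

View pics/w1.png

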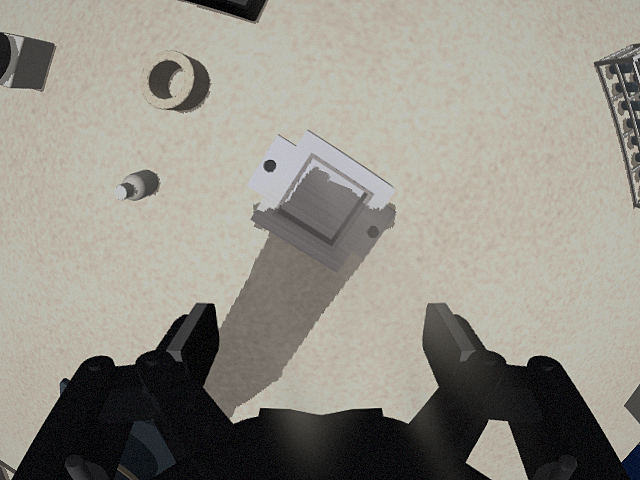

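The wrist view shows the block in the middle at about row 200, col 325, and the well is empty. The dropper is at (187,130) and the roll at (80,170), both well clear. Block centre is (522.7, -160.6) with yaw -11.1°. Next I'll look at the jar with the same viewing geometry.

jog_arm(
  steps=[0.42,-0.8,-0.14,0,0.42,-0.8,-0.14,0,0.42,-0.8,-0.14,0,0.42,-0.8,-0.14,0,0.42,-0.8,-0.14,0,0.42,-0.8,-0.14,0,0.42,-0.8,-0.14,0,0.42,-0.8,-0.14,0,0.42,-0.8,-0.14,0,0.42,-0.8,-0.14,0,0.42,-0.8,-0.14,0],
)

```text
t: 3.03
eef_pos: [557.8, 234.9, 293.4]
tcp_rot: [0.982, 0.191, 0.0, 0.0]
contact_force: [0.9, -0.1, -0.7]
grip_width: 85.4
grip_force: 0.0
```

jog_arm(
  steps=[0,0,0,0,0,0,0,0,0,0,0,0,0,0,0,0],
)

```text
t: 3.37
eef_pos: [557.8, 232.5, 292.7]
tcp_rot: [0.982, 0.191, -0.0, 0.001]
contact_force: [0.4, -0.7, -0.2]
grip_width: 85.5
grip_force: 0.0
```

```bash
python3 - <<'E'
from h import *
s=get_state();im,d=get_image("wrist");P=wpts(d,s);cv2.imwrite("pics/w2.png",im)
print(s["qpos"],s["eef_pos"])
b=(508,608,186,286)
print("lid",rect(P,93,104,b))
print("shoulder+lower",rect(P,15,67,b)); print("shoulder",rect(P,55,65,b))
for l in ["lid_mark","jar"]:
    for q in tip_of("wrist",l)[:1]: print(l,q["p"],q["location"],P[tuple(np.int32(q["location"]))].round(1))
E
```

```text
[-0.36592049  0.42489306 -0.16522468  1.5336737   0.07419194  1.18988804
 -1.73160664] [557.77996737 232.45687285 292.71963138]
lid (((557.90869140625, 235.22799682617188), (57.00035095214844, 56.20792007446289), 72.5234146118164), 2876, array([558.76689338, 235.61492147,  98.8739862 ]))
shoulder+lower (((558.1937866210938, 235.2738037109375), (58.1674690246582, 58.68256759643555), 89.8824234008789), 677, array([584.49997891, 243.76744511,  59.24813026]))
shoulder (((558.1717529296875, 235.31507873535156), (57.85469436645508, 58.7491569519043), 0.821958065032959), 474, array([581.94993675, 248.79284186,  59.85246578]))
lid_mark 0.8 [178.5, 328.2] [586.3 236.8  96.8]
```

View pics/w2.png

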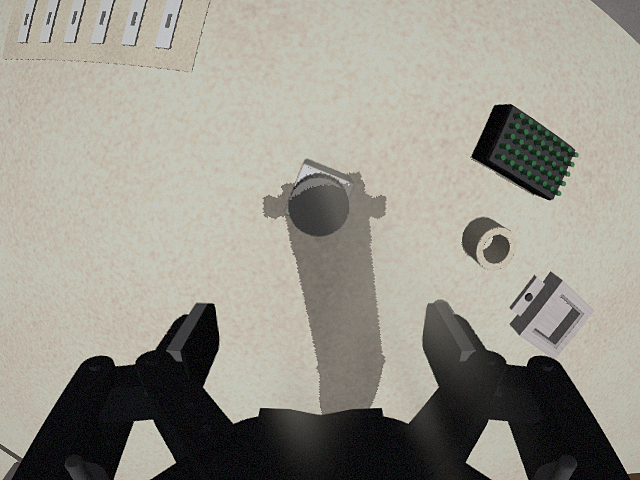

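The wrist view shows the lid centred at (205,318), with the jar's white shoulder behind it. The jar is at (558.1, 235.3) with yaw about 0.4°, and the sizes agree with those given. I'll descend over the lid now.

jog_arm(
  steps=[0.03,-0.06,0.8,0,0,0,0.8,0,0,0,0.8,0,0,0,0.8,0,0,0,0.8,0,0,0,0.7,0,0,0,0.5,0,0,0,0.3,0,0,0,0.2,0,0,0,0,0,0,0,0,0,0,0,0,0],
)

```text
t: 4.52
eef_pos: [558.3, 237.8, 66.0]
tcp_rot: [0.981, 0.192, 0.001, -0.0]
contact_force: [-0.2, 0.7, -0.2]
grip_width: 85.3
grip_force: 0.0
```

jog_arm(
  steps=[0,0,0,0,0,0,0,0,0,0,0,0,0,0,0,0,0,0,0,0,0,0,0,0,0,0,0,0,0,0,0,0],
  claw=0,
)

```text
t: 5.18
eef_pos: [558.3, 237.3, 66.0]
tcp_rot: [0.981, 0.192, 0.001, 0.0]
contact_force: [-0.0, -1.8, 6.9]
grip_width: 55.4
grip_force: 62.0
```

jog_arm(
  steps=[0,0,-0.2,0,0,0,-0.4,0,0,0,-0.6,0,0,0,-0.6,0,0,0,-0.5,0,0,0,-0.3,0,0,0,0,0,0,0,0,0],
)

```text
t: 5.85
eef_pos: [557.5, 237.8, 169.4]
tcp_rot: [0.981, 0.192, 0.0, -0.0]
contact_force: [1.2, -0.8, -4.2]
grip_width: 55.6
grip_force: 64.3
```

```bash
python3 - <<'E'
from h import *
s=get_state();im,d=get_image("side");P=topts("side",d);im2,d2=get_image("scene");P2=topts("scene",d2)
print(s["eef_pos"],s["tcp_rot"],s["contact_force"],s["torque"])
cv2.imwrite("pics/c1.png",cv2.hconcat([im[180:460,130:450],im2[80:360,340:640]]))
w,dw=get_image("wrist");cv2.imwrite("pics/w3.png",w)
for n,p in (("side",P),("scene",P2)):
    for q in outline_of(n,"jar")[:1]:
        X=p[q["pixels"]];X=X[(abs(X[:,0]-558)<50)&(abs(X[:,1]-237)<50)]
        print(n,q["p"],len(X),np.percentile(X,[1,99],axis=0).round(1))
E
```

```text
[557.51515689 237.76510485 169.38615697] [ 9.81349017e-01  1.92233893e-01  4.56997838e-04 -1.67908121e-04] [ 1.16598574 -0.78793307 -4.21396599] [ 0.03953794  0.00099723 -0.04448312]
side 0.8 2271 [[527.2 212.2 105.9]
 [583.7 267.5 164.8]]
scene 0.58 1802 [[534.8 206.8 106.1]
 [586.5 263.6 164.8]]
```

View pics/c1.png

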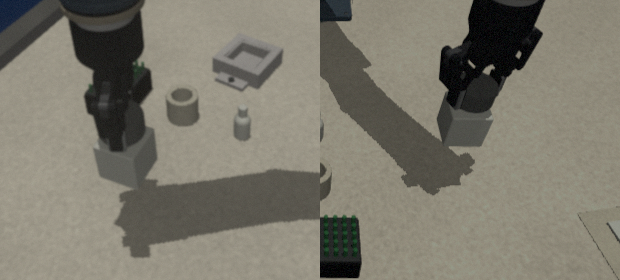

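```bash
python3 - <<'E'
from h import *
s=get_state();im,d=get_image("wrist");P=wpts(d,s)
m=(abs(P[...,0]-557)<60)&(abs(P[...,1]-237)<60)&(P[...,2]>90)&(P[...,2]<215)
im[m]=im[m]//2+np.array([0,0,120],np.uint8)
cv2.imwrite("pics/w4.png",im[200:])
print(np.histogram(P[m][:,2],range(90,220,10)))
for a,b in((155,170),(195,205)):
    q=P[m&(P[...,2]>a)&(P[...,2]<b)]; 
    if len(q): print(a,len(q),cv2.minAreaRect(q[:,:2].astype(np.float32)),q.min(0).round(1),q.max(0).round(1))
A=[]
for n in("side","scene"):
    i,d=get_image(n);p=topts(n,d);X=p[(abs(p[...,0]-557)<50)&(abs(p[...,1]-237)<50)&(p[...,2]>108)&(p[...,2]<160)];A.append(X)
    print(n,cv2.minAreaRect(X[:,:2].astype(np.float32)))
E
```

```text
(array([    0,   156,   385,   454,   529,   617,   898,  2701,   870,
        1905,  3147, 16784]), array([ 90, 100, 110, 120, 130, 140, 150, 160, 170, 180, 190, 200, 210]))
155 3247 ((577.2128295898438, 240.90728759765625), (30.926658630371094, 65.16915130615234), 21.024341583251953) [551.1 207.7 155. ] [585.8 265.8 164.6]
195 17886 ((559.4085693359375, 241.30584716796875), (64.80754089355469, 60.67307662963867), 72.58563232421875) [527.2 201.6 195. ] [585.3 279.  205. ]
side ((555.879638671875, 238.29574584960938), (59.240814208984375, 58.9453239440918), 89.49922180175781)
scene ((571.68798828125, 223.67868041992188), (79.65164184570312, 43.57561111450195), 48.49409484863281)
```

View pics/w4.png

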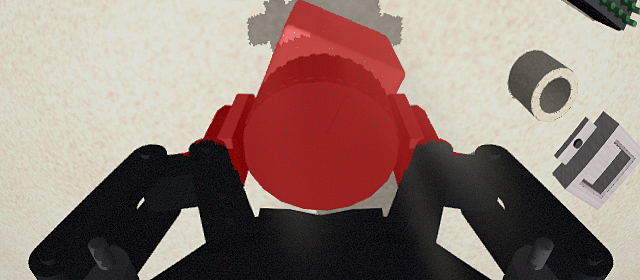

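The jar is held upright, with the lid top at about (330,320) in the full frame and the shoulder behind it. I'll compute its pose in the hand from this view, since any bias is shared with the block measurement.

```bash
cat >> h.py <<'E'
def held(z):
    "lid centre from the wrist view, lid top near z; jar shoulder 38 below"
    s=get_state();im,d=get_image("wrist");P=wpts(d,s);e=s["eef_pos"]
    m=outline_of("wrist","lid")[0]["pixels"]
    q=P[m&(abs(P[...,2]-z)<5)];hull=q[:,:2].astype(np.float32)
    (c,r)=cv2.minEnclosingCircle(hull)
    sh=P[(abs(P[...,2]-z+38)<3)&(np.hypot(P[...,0]-e[0],P[...,1]-e[1])<48)]
    return s,np.array(c),r,np.median(q[:,2]),q,sh
E
python3 - <<'E'
from h import *
s,c,r,z,q,sh=held(201.5)
print(s["eef_pos"],"lid",c,r,z,q.min(0),q.max(0))
# plane tilt
A=np.c_[q[:,:2]-c,np.ones(len(q))];print("slope",np.linalg.lstsq(A,q[:,2],rcond=None)[0])
# shoulder: yaw and centre from far edges
for ang in np.arange(-3,3.1,1):
    a=np.radians(ang);u=sh[:,:2]@np.array([[np.cos(a),-np.sin(a)],[np.sin(a),np.cos(a)]])
    lo,hi=np.percentile(u,[.5,99.5],axis=0);print(ang,hi[0].round(2),lo[1].round(2),hi[1].round(2),"w",(hi-lo).round(2), (u[:,0]>hi[0]-.8).sum())
print(np.median(sh[:,2]))
E
```

```text
[557.31487483 237.59874497 168.29362098] lid [556.93450928 238.00712585] 28.906661987304688 201.62577790651147 [528.20507019 209.64840224 196.50291411] [585.83824367 266.79522343 204.06519123]
slope [-1.38672566e-02 -2.97541365e-02  2.01610921e+02]
-3.0 572.91 238.85 294.96 w [28.25 56.11] 116
-2.0 577.23 228.94 285.15 w [27.52 56.2 ] 120
-1.0 581.37 218.93 275.33 w [26.79 56.4 ] 166
0.0 585.48 208.88 265.44 w [26.19 56.57] 198
1.0 589.75 198.73 255.5 w [25.92 56.77] 140
2.0 593.91 188.51 245.53 w [25.72 57.02] 99
3.0 597.99 178.23 235.48 w [25.61 57.25] 80
162.5282985030564
```

jog_arm(
  steps=[0,0,0,3.7,0,0,0,3.7,0,0,0,3.8,-0.08,0.3,0,0,-0.17,0.6,0,0,-0.17,0.6,0,0,-0.17,0.6,0,0,-0.17,0.6,0,0,-0.17,0.6,0,0,-0.17,0.6,0,0,-0.17,0.6,0,0,-0.17,0.6,0,0],
)

```text
t: 7.35
eef_pos: [539.2, 24.3, 169.0]
tcp_rot: [0.995, 0.096, 0.0, 0.0]
contact_force: [0.3, 0.8, -3.3]
grip_width: 55.6
grip_force: 64.2
```

jog_arm(
  steps=[-0.17,0.6,0,0,-0.17,0.6,0,0,-0.17,0.6,0,0,-0.17,0.6,0,0,-0.17,0.6,0,0,-0.17,0.6,0,0,-0.17,0.6,0,0,-0.09,0.31,0,0,0,0,0,0,0,0,0,0,0,0,0,0,0,0,0,0],
)

```text
t: 8.35
eef_pos: [524.0, -158.9, 168.9]
tcp_rot: [0.995, 0.097, 0.0, -0.0]
contact_force: [0.2, 0.1, -3.3]
grip_width: 55.0
grip_force: 64.4
```

```bash
python3 - <<'E'
from h import *
s,c,r,z,q,sh=held(201.5)
print(s["eef_pos"],s["tcp_rot"],R.from_quat(s["tcp_rot"]).as_matrix()[:,0],"lid",c,r,z,s["qpos"],s["contact_force"])
E=[]
for ang in np.arange(-14,-8.9,0.5):
    a=np.radians(ang);u=sh[:,:2]@np.array([[np.cos(a),-np.sin(a)],[np.sin(a),np.cos(a)]])
    lo,hi=np.percentile(u,[.5,99.5],axis=0);print(ang,"ctr",np.array([[np.cos(a),-np.sin(a)],[np.sin(a),np.cos(a)]])@[hi[0]-29,(lo[1]+hi[1])/2],(u[:,0]>hi[0]-.8).sum())
for n in("side","scene","wrist"):
    s=get_state();i,d=get_image(n);p=wpts(d,s) if n=="wrist" else topts(n,d)
    print(n,"block",rect(p,30,38,(445,600,-240,-85))[:2])
    print(n,"jar",rect(p,108,158,(470,575,-210,-105))[:2])
E
```

```text
[ 524.00050384 -158.90139557  168.87813788] [ 9.95312902e-01  9.67061506e-02  3.80725100e-05 -3.81726486e-04] [9.81295838e-01 1.92505730e-01 1.49618719e-04] lid [ 523.3918457  -157.78540039] 29.14879035949707 202.23600307379044 [ 0.27134905  0.45375194 -0.09022118  1.85746023  0.05238876  0.83281081
 -1.22213642] [ 0.24995406  0.14556192 -3.31884204]
-14.0 ctr [ 523.77132256 -158.32418654] 157
-13.5 ctr [ 523.60195258 -158.4625633 ] 171
-13.0 ctr [ 523.44275293 -158.59316542] 184
-12.5 ctr [ 523.26874018 -158.71720688] 222
-12.0 ctr [ 523.14813466 -158.84461115] 260
-11.5 ctr [ 523.09152997 -158.9829073 ] 259
-11.0 ctr [ 523.1320431  -159.12987531] 220
-10.5 ctr [ 523.24317252 -159.27806343] 179
-10.0 ctr [ 523.38909278 -159.44379201] 135
-9.5 ctr [ 523.51447876 -159.58914586] 122
-9.0 ctr [ 523.68736898 -159.76814989] 104
side block (((522.712646484375, -158.48428344726562), (105.1043472290039, 102.58146667480469), 79.86454772949219), 1017)
side jar (((511.5697326660156, -142.11875915527344), (80.25882720947266, 42.338924407958984), 34.26811599731445), 992)
scene block (((521.8037719726562, -159.4881134033203), (100.78654479980469, 103.78984832763672), 78.83634185791016), 1608)
scene jar (((540.3692626953125, -149.33798217773438), (40.585784912109375, 79.24691772460938), 31.613828659057617), 1181)
wrist block (((522.7057495117188, -160.41598510742188), (100.53092956542969, 100.66117095947266), 79.12281799316406), 6245)
wrist jar (((550.7847900390625, -166.0554656982422), (58.13607406616211, 3.6194679737091064), 80.25357055664062), 2579)
```

jog_arm(
  steps=[-0.015,0.03,0.3,-0.5,0,0,0.4,0,0,0,0.4,0,0,0,0.3,0,0,0,0.15,0,0,0,0.1,0,0,0,0.1,0,0,0,0.1,0,0,0,0.1,0,0,0,0,0,0,0,0,0],
)

```text
t: 9.52
eef_pos: [526.3, -159.1, 94.5]
tcp_rot: [0.995, 0.101, 0.003, -0.0]
contact_force: [-5.7, 11.5, 30.7]
grip_width: 55.6
grip_force: 67.4
```

jog_arm(
  steps=[0,0,-0.15,0,0,0,-0.1,0,0,0,0,0,0,0,0,0],
)

```text
t: 9.85
eef_pos: [523.5, -162.0, 101.1]
tcp_rot: [0.995, 0.1, 0.0, 0.0]
contact_force: [0.9, 0.7, -3.3]
grip_width: 55.1
grip_force: 64.3
```

```bash
cat >> h.py <<'E'
def look(a0):
    s=get_state();s,c,r,z,q,sh=held(s["eef_pos"][2]+33.3)
    print(s["eef_pos"],R.from_quat(s["tcp_rot"]).as_matrix()[:,0].round(4),"lid",c,r,z,s["contact_force"],s["torque"])
    A=np.c_[q[:,:2]-c,np.ones(len(q))];print("lid slope",np.linalg.lstsq(A,q[:,2],rcond=None)[0])
    A=np.c_[sh[:,:2]-c,np.ones(len(sh))];print("shoulder slope",np.linalg.lstsq(A,sh[:,2],rcond=None)[0],len(sh))
    for ang in np.arange(a0-2.5,a0+2.6,0.5):
        a=np.radians(ang);M=np.array([[np.cos(a),-np.sin(a)],[np.sin(a),np.cos(a)]]);u=sh[:,:2]@M
        lo,hi=np.percentile(u,[.5,99.5],axis=0);print(ang,"ctr",M@[hi[0]-29,(lo[1]+hi[1])/2],(u[:,0]>hi[0]-.8).sum())
    s=get_state();i,d=get_image("wrist");p=wpts(d,s)
    print("block",rect(p,30,38,(445,600,-240,-85))[:2]);cv2.imwrite("pics/wl%.2f.png"%s["t"],i)
E
python3 -c "
from h import *
look(-11)
i,d=get_image('side');j,e=get_image('scene')
cv2.imwrite('pics/c2.png',cv2.hconcat([cv2.resize(i[180:310,300:460],None,fx=2.4,fy=2.4),cv2.resize(j[150:280,150:310],None,fx=2.4,fy=2.4)]))"
```

```text
[ 523.5480162  -162.03594378  101.07407008] [9.801e-01 1.983e-01 4.000e-04] lid [ 522.99493408 -161.02236938] 29.055706024169922 134.43404178021643 [ 0.88659792  0.72521991 -3.30953803] [-0.01155325 -0.01196041  0.05092307]
lid slope [-1.84490949e-02 -2.60272993e-02  1.34401452e+02]
shoulder slope [-4.05770383e-02 -1.91206764e-02  9.62533446e+01] 2657
-13.5 ctr [ 522.81442651 -161.78148809] 140
-13.0 ctr [ 522.63876755 -161.89772732] 156
-12.5 ctr [ 522.4709276  -162.02874769] 185
-12.0 ctr [ 522.36405359 -162.16949032] 210
-11.5 ctr [ 522.24803922 -162.30693671] 233
-11.0 ctr [ 522.30333023 -162.47387964] 206
-10.5 ctr [ 522.35986515 -162.63015923] 176
-10.0 ctr [ 522.49764324 -162.79928975] 135
-9.5 ctr [ 522.63459463 -162.95706907] 111
-9.0 ctr [ 522.78709684 -163.10441054] 107
-8.5 ctr [ 522.9404731  -163.25168258] 95
block (((522.6688232421875, -160.5758819580078), (100.83230590820312, 100.42819213867188), 79.00548553466797), 9917)
```

View pics/c2.png

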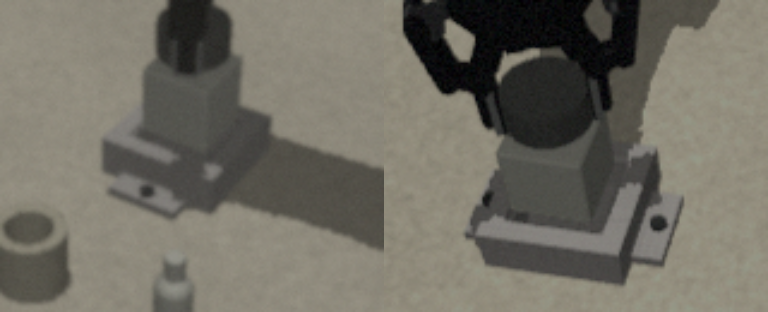

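The side and scene crops show the jar upright over the well. The wrist fit puts it about 1.8 mm off in -y, which agrees with the contact force. I'll correct that and re-enter gently.

jog_arm(
  steps=[0.02,-0.042,0,-0.4,0,0,0,0,0,0,0.05,0,0,0,0.05,0,0,0,0.05,0,0,0,0.05,0,0,0,0.05,0,0,0,0,0],
)

```text
t: 10.77
eef_pos: [523.6, -159.8, 90.4]
tcp_rot: [0.995, 0.103, -0.0, -0.0]
contact_force: [0.3, -0.2, -4.1]
grip_width: 55.7
grip_force: 64.3
```

jog_arm(
  steps=[0,0,0.07,0,0,0,0.07,0,0,0,0.07,0,0,0,0.07,0,0,0,0.05,0,0,0,0,0,0,0,0,0],
)

```text
t: 11.35
eef_pos: [523.8, -159.9, 77.5]
tcp_rot: [0.995, 0.103, -0.0, -0.0]
contact_force: [0.2, -0.4, -3.5]
grip_width: 55.1
grip_force: 64.3
```

jog_arm(
  steps=[0,0,0.04,0,0,0,0.03,0,0,0,0.03,0,0,0,0,0,0,0,0,0],
)

```text
t: 11.77
eef_pos: [524.0, -160.2, 74.0]
tcp_rot: [0.995, 0.103, 0.0, 0.0]
contact_force: [-0.9, -0.8, 2.4]
grip_width: 55.5
grip_force: 64.9
```

jog_arm(
  steps=[0,0,0.03,0,0,0,0.02,0,0,0,0,0,0,0,0,0],
)

```text
t: 12.1
eef_pos: [524.0, -161.2, 73.1]
tcp_rot: [0.995, 0.103, 0.001, 0.001]
contact_force: [-6.4, -2.2, 18.2]
grip_width: 55.2
grip_force: 66.1
```

```bash
python3 -c "
from h import *
look(-11)
s=get_state();print(s['torque'],s['contact_force'],s['qpos'])
for n in ('side','scene'):
    i,d=get_image(n);p=topts(n,d);b=(470,580,-215,-105)
    print(n,'lidtop',rect(p,101,112,b)[2],'block z',rect(p,30,37,(445,600,-240,-85))[2])
"
```

```text
Traceback (most recent call last):
  File "h.py", line 34, in look
    s=get_state();s,c,r,z,q,sh=held(s["eef_pos"][2]+33.3)
                               ~~~~^^^^^^^^^^^^^^^^^^^^^^
  File "h.py", line 28, in held
    m=outline_of("wrist","lid")[0]["pixels"]
      ~~~~~~~~~~~~~~~~~~~~~~~~~^^^
IndexError: list index out of range
```

The jar is home: TCP z is 73–74, which is 8 mm above the bench-grasp height, and it bears on the floor with 18 N. I'll start unscrewing.

jog_arm(
  steps=[0,0,0,-3,0,0,0,-5,0,0,0,-5,0,0,0,-5,0,0,0,-5,0,0,0,-5,0,0,0,0],
)

```text
t: 12.78
eef_pos: [525.1, -160.7, 73.3]
tcp_rot: [0.939, 0.343, 0.001, 0.001]
contact_force: [-3.2, -2.1, 17.5]
grip_width: 55.3
grip_force: 65.9
```

```bash
python3 -c "
from h import *
s=get_state();print(s['torque'],s['contact_force'],s['eef_pos'],R.from_quat(s['tcp_rot']).as_euler('xyz',degrees=True),s['qpos'])
get_image('wrist');print([(q['p'],q['location']) for q in tip_of('wrist','lid_mark')[:1]])"
```

```text
[-0.27588575  0.58767126  0.12834084] [-3.19867469 -2.13700283 17.46534419] [ 525.05043841 -160.7111793    73.27208934] [ 1.79835909e+02 -8.66391116e-02  4.01452866e+01] [ 0.36140357  0.58862672 -0.22566325  1.94844831  0.21538673  0.62417025
 -0.8726947 ]
[(0.83, [289.7, 352.1])]
```

```bash
cat >> h.py <<'E'
def mark():
    "lid mark angle in the tool frame and in the world, jar shoulder pose"
    s=get_state();i,d=get_image("wrist");P=wpts(d,s)
    T=R.from_quat(s["tcp_rot"]);y=T.as_euler("xyz",degrees=True)[2]
    m=(P[...,2]>s["eef_pos"][2]+28)&(P[...,2]<s["eef_pos"][2]+42)&(np.hypot(P[...,0]-s["eef_pos"][0],P[...,1]-s["eef_pos"][1])<31)
    for q in tip_of("wrist","lid_mark")[:1]:
        p=P[tuple(np.int32(np.round(q["location"])))]
        v=p-s["eef_pos"];w=T.inv().apply(v)
        print("mark",q["p"],p.round(1),"tool",w.round(1),"world yaw",np.degrees(np.arctan2(v[1],v[0])).round(1),"tool yaw",y.round(1))
    print("lid top z",np.median(P[m][:,2]).round(2),"eef",s["eef_pos"].round(1),"F",s["contact_force"].round(1),"M",s["torque"].round(2))
    sh=P[(P[...,2]>62)&(P[...,2]<71)&(np.hypot(P[...,0]-523,P[...,1]+160.5)<44)]
    if len(sh)>50: print("shoulder",np.median(sh[:,2]),len(sh),cv2.minAreaRect(sh[:,:2].astype(np.float32)))
    return s,i,P
E
python3 -c "
from h import *
s,i,P=mark();cv2.imwrite('pics/w5.png',i)"
```

```text
mark 0.94 [ 549.5 -152.8  106.9] tool [ 24.    9.7 -33.5] world yaw 18.0 tool yaw 39.9
lid top z 106.81 eef [ 525.  -160.7   73.3] F [-2.7 -2.3 17.7] M [-0.18  0.67  0.13]
shoulder 67.76372983096137 2611 ((539.2968139648438, -146.48895263671875), (36.00997543334961, 73.84988403320312), 39.72390365600586)
```

View pics/w5.png

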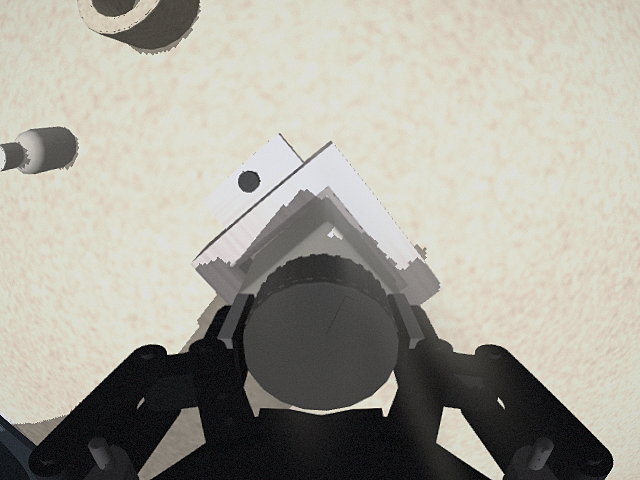

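The wrist view shows the jar home in the well, with the shoulder at z 67.8. The lid mark at (290,352) has turned with the gripper by 29°, so the lid isn't slipping. I'll keep turning in small stages.

jog_arm(
  steps=[0,0,0,-5,0,0,0,-5,0,0,0,-5,0,0,0,-5,0,0,0,-5,0,0,0,-5,0,0,0,0],
)

```text
t: 13.57
eef_pos: [524.5, -160.6, 73.2]
tcp_rot: [0.818, 0.575, 0.0, 0.001]
contact_force: [-3.6, -2.3, 18.0]
grip_width: 55.1
grip_force: 66.1
```

```bash
python3 -c "
from h import *
s,i,P=mark();cv2.imwrite('pics/w6.png',i)"
```

```text
mark 0.63 [ 541.7 -140.   105.7] tool [ 25.2   9.2 -32.4] world yaw 50.2 tool yaw 70.1
lid top z 106.77 eef [ 524.5 -160.6   73.2] F [-3.6 -2.3 18. ] M [-0.24  0.98  0.11]
shoulder 67.91194535965306 3021 ((526.9125366210938, -142.6397247314453), (25.196136474609375, 59.73944091796875), 74.91829681396484)
```

jog_arm(
  steps=[0,0,0,-4,0,0,0,-4,0,0,0,-4,0,0,0,0],
)

```text
t: 14.0
eef_pos: [524.3, -160.5, 73.2]
tcp_rot: [0.754, 0.657, 0.0, 0.001]
contact_force: [-3.9, -1.6, 18.2]
grip_width: 55.3
grip_force: 66.1
```

jog_arm(
  steps=[0,0,0,-3,0,0,0,0],
)

```text
t: 14.17
eef_pos: [524.3, -160.5, 73.2]
tcp_rot: [0.737, 0.676, 0.0, 0.001]
contact_force: [-5.3, -1.0, 19.2]
grip_width: 55.4
grip_force: 66.0
```

jog_arm(
  steps=[0,0,0,-3,0,0,0,0],
)

```text
t: 14.33
eef_pos: [524.3, -160.5, 73.2]
tcp_rot: [0.719, 0.695, -0.0, 0.001]
contact_force: [-4.8, -1.7, 18.3]
grip_width: 55.3
grip_force: 66.1
```

```bash
python3 -c "
from h import *
s,i,P=mark();cv2.imwrite('pics/w7.png',i)
sh=P[(P[...,2]>66)&(P[...,2]<71)&(np.hypot(P[...,0]-523,P[...,1]+160.5)<44)]
for ang in np.arange(-16,-3,1.):
    a=np.radians(ang);M=np.array([[np.cos(a),-np.sin(a)],[np.sin(a),np.cos(a)]]);u=sh[:,:2]@M
    lo,hi=np.percentile(u,[.5,99.5],axis=0);print(ang,(hi-lo).round(1),(u[:,1]>hi[1]-.8).sum(),M@[(lo[0]+hi[0])/2,hi[1]-29])
"
```

```text
mark 0.8 [ 534.8 -134.9  106.7] tool [ 25.9   9.6 -33.6] world yaw 67.7 tool yaw 88.0
lid top z 106.74 eef [ 524.3 -160.5   73.2] F [-4.8 -1.7 18.3] M [-0.26  1.18  0.04]
shoulder 67.88903550118829 3074 ((525.8753662109375, -145.662841796875), (26.74351692199707, 58.818668365478516), 81.8053207397461)
-16.0 [57. 28.] 53 [ 521.5303691  -158.77961315]
-15.0 [57.  27.1] 63 [ 521.69394198 -159.26109485]
-14.0 [56.9 26.3] 76 [ 521.91325204 -159.71953465]
-13.0 [56.9 25.4] 85 [ 522.13208405 -160.18485121]
-12.0 [56.9 24.6] 97 [ 522.34426471 -160.61041026]
-11.0 [56.8 23.8] 119 [ 522.58824287 -161.00408635]
-10.0 [56.9 23.1] 174 [ 522.85929836 -161.33269561]
-9.0 [56.9 22.4] 226 [ 523.14348969 -161.54241466]
-8.0 [57.  22.2] 167 [ 523.44367129 -161.36912015]
-7.0 [57.1 21.9] 146 [ 523.78808623 -161.18211268]
-6.0 [57.2 21.8] 120 [ 524.1160313  -160.85894635]
-5.0 [57.4 21.7] 98 [ 524.40283689 -160.52725449]
-4.0 [57.5 21.6] 89 [ 524.67885354 -160.20555523]
```

The relative turn is about 75° (lid 66–68°, jar body -8.7°), the moment has dropped to about zero, and the jar is still home. I'll stop the turn and lift straight up gently.

jog_arm(
  steps=[0,0,-0.04,0,0,0,-0.04,0,0,0,-0.05,0,0,0,-0.05,0,0,0,-0.05,0,0,0,0,0,0,0,0,0],
)

```text
t: 15.02
eef_pos: [523.9, -160.0, 80.9]
tcp_rot: [0.72, 0.694, -0.0, 0.0]
contact_force: [-0.8, -0.9, 0.8]
grip_width: 54.9
grip_force: 64.6
```

```bash
python3 -c "
from h import *
s,i,P=mark();cv2.imwrite('pics/w8.png',i)"
```

```text
mark 0.84 [ 534.9 -135.2  113. ] tool [ 25.2  10.1 -32.2] world yaw 66.0 tool yaw 87.9
lid top z 114.33 eef [ 523.9 -160.    80.9] F [-0.8 -0.9  0.8] M [-0.29  0.08 -0.02]
shoulder 68.01819048319737 3316 ((525.9547729492188, -144.46437072753906), (26.651552200317383, 58.71851348876953), 83.65027618408203)
```

jog_arm(
  steps=[0,0,-0.08,0,0,0,-0.15,0,0,0,-0.2,0,0,0,-0.2,0,0,0,-0.15,0,0,0,-0.05,0,0,0,0,0,0,0,0,0,0,0,0,0,0,0,0,0],
)

```text
t: 15.95
eef_pos: [523.7, -159.8, 113.8]
tcp_rot: [0.72, 0.694, -0.0, -0.0]
contact_force: [0.2, -0.9, -0.9]
grip_width: 55.2
grip_force: 64.6
```

```bash
python3 -c "
from h import *
s,i,P=mark();print(s['eef_pos'],s['tcp_rot'])
i,d=get_image('side');j,e=get_image('scene')
cv2.imwrite('pics/c3.png',cv2.hconcat([cv2.resize(i[180:310,300:460],None,fx=2.4,fy=2.4),cv2.resize(j[150:280,150:310],None,fx=2.4,fy=2.4)]))"
```

```text
mark 0.59 [ 535.6 -134.9  147.1] tool [ 25.4  11.  -33.4] world yaw 64.4 tool yaw 87.9
lid top z 147.24 eef [ 523.7 -159.8  113.8] F [ 0.2 -0.9 -0.9] M [0.02 0.02 0.02]
shoulder 68.23608495108292 3627 ((525.0562744140625, -149.6224365234375), (35.37296676635742, 58.5633430480957), 82.36903381347656)
[ 523.67710652 -159.84790572  113.76548246] [ 7.20166304e-01  6.93801407e-01 -1.48257396e-04 -2.83818992e-04]
```

View pics/c3.png

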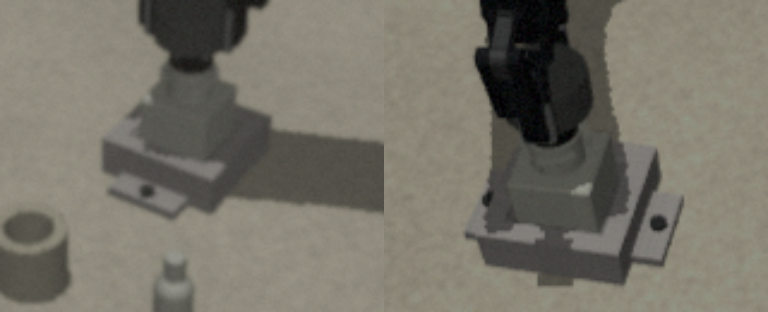

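The crops show the jar home in the well with its black seal exposed, and the lid held level over the mouth. The lid's lower edge is at z 119, a gap of about 18–22 mm.

```bash
python3 -c "
from plant import *
print(finish_job())"
```

```text
the job is handed in; nothing more can be done
None
```

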